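# Lock the imaging cassette in its dock with clamp lever and mallet

### The arm

A 6-joint arm with a two-finger parallel gripper is mounted at the origin on the work surface. World frame = base frame: x ahead of the robot, y to its left, z up, the work surface at z = 0. Lengths are in m, angles in rad, forces in N, time in s.
With the tool pointing down it reaches from about 0.25 to 0.725 m from the base axis. Payload 9.7 kg.
Tool frame: the origin (TCP) lies on the centre line of the jaws, within the pads' length; the fingertips stand 22 mm ahead of it and the grasp point (between the pads) lies 3 mm ahead of it; z points along the fingers, y is the line along which they close (so a half turn about z gives the same grasp; the last joint's range is limited). The gripper opens to 85 mm and grips with 20 to 120 N. Pads are 22 mm wide; open, the fingers measure 114 mm over their backs; the gripper's body (76 mm by 85 mm) begins 54 mm behind the grasp point. The pads swing forward as they close: fully open they stand 13 mm farther back than shut.
Start: joints at [1.155, 0.087, 0.176, 1.66, 0, 1.571], TCP at [0.222, 0.503, 0.253] pointing down, gripper open.
Joint ranges: [-3.13, 3.13], [-0.85, 1.81], [-1.15, 1.24], [-2.2, 2.28], [-1.44, 1.52], [-3.14, 3.14]. Speed limits (rad/s): [2.22, 2.22, 2.57, 3.14, 3.14, 3.14].

### API

Orientations are given as [roll, pitch, yaw] about the fixed x, y, z axes, in that order (R = Rz(yaw) Ry(pitch) Rx(roll)).
In Python, from plant import manip gives the robot as it stands.
- The arm moves only by the tool send_rows, never from a script. Its argument "motion" is one flat list of numbers, 7 for each row, row after row: the turn, a rotation vector about the tool's x, y, z in degrees, then the shift along the tool's x, y, z in cm, then the finger opening in cm, from 0 to 8.54. In form: [ax, ay, az, dx, dy, dz, jaw, ax, ay, az, dx, dy, dz, jaw, ...]. A call has 1 to 5 rows; each row shifts and turns the commanded pose from where the row before left it, along the tool's axes as they then stand; what a row does not reach is not made up. A row lasts 1/8 s, in which the tool goes at most 62.5 mm and 10.7 degrees, less where a joint would pass 70% of its speed; a pose out of reach is approached as far as the arm can. A call is refused whole if a number of a shift passes 6.25 or a number of a turn 10.7, either way. A call with a gripper value outside its range is refused whole. The fingers move at their own pace and stop on an object; "force" is the grip in N (left out, the last holds). Time passes only in rows, so rows that do not move let the fingers close. It gives the time, the measured TCP pose, the force, the opening and the grip force at its end, in the units of the state.
- manip.observe(): the state, without advancing time (a new reading comes with each control period).
- manip.read_camera(name): name is "scene" or "top" or "wrist"; returns the picture (384x512x3 uint8, red, green, blue); there is no depth.
- manip.camera_params(name): a dict with "fx", "fy", "cx", "cy" (pixels), "k1" (the pictures are not rectified: a ray, as slopes to the right and down, at radius r is drawn at 1 + k1 r^2 times it, then the intrinsics apply), "eye" and "attitude" of the camera in the world. Camera axes: x right, y down, z forward; pixel columns grow to the right and rows downward; lengths in m; the calibration is good to about 2 mm. A picture is of the moment at which its call begins: read the wrist's pose just before it. camera_params takes no time and is no camera call; for the wrist camera it gives the pose at the moment of the call.
- manip.hand_in(): hands the job in; it is judged then, once.
The state is a dict: "t": time; "qpos": joint angles; "qvel": joint speeds; "joint_efforts": joint torques, N m; "ee_pos": TCP position; "tcp_rot": TCP orientation; "contact_force": force on the tool from outside, world axes, zero at the start; "moment": the same for the moment, N m; "opening": opening from 0.0 (shut) to 1.0 (fully open); "gripper_force": force on a finger pad.
Only numpy, scipy, OpenCV 4.12 (cv2) and the standard library are available. Lean on these libraries where they do the work, as an engineer would, in place of code of your own. Each camera call takes 0.05 s, during which the arm holds its last target. There are 200 camera calls.

### The job

Lock the imaging cassette in its bench dock: first swing the red clamp lever fully down over the cassette, then, using the mallet, knock both sprung locking pins (the upright yellow one and the slanted orange one) fully home, hitting each square along its own axis and never pushing a pin with the gripper. Finally stand the mallet on its head again on the blue mat and let go; leave everything else on the bench where it is.

Things in the scene. Friction and masses are not known exactly. Their poses are not given: they have to be found in the camera images.
- dock: Aluminium dock fixed to the bench, left or right; base plate 180 (x) x 226 (y from -105 to +121) x 20 mm, origin on its underside, z up, front (-x) roughly to the robot. Black cassette 100 x 75 mm centred at x +30, y 0, top 43 mm high; red lever hinged behind it between cheeks 70 mm high; upright pin front right, slanted pin front left; blue screen along the left edge (y +114 to +119, 100 mm high).
- clamp (a joint): Angle of the red clamp lever in rad: 0 = fully down, level over the cassette (its stop); grows as it opens; about 1.57 = upright; at most 1.9. It stays where it is left: stiff hinge, about 0.15 N m (about 1.5 N at the tip).
- clamp_hinge (a point): Hinge of the clamp lever, fixed in the dock at x +75, y 0, z 58 mm; axes are the dock's, the hinge axis is y. At joint angle a the lever points along (-cos a, 0, sin a): to -x (over the cassette) when shut, swinging up and back as it opens.
- clamp_tip (a point): Centre of the wider end (30 x 26 x 12 mm) of the red lever, 107 mm from the hinge; the lever is 122 mm long, 20 mm wide, 10 mm thick. z is the lever's upper face (the one to push to shut it), x points from the tip back to the hinge.
- upright_pin (a joint): How far the upright pin has been driven in, m: 0 = standing proud, 0.018 = fully home with its yellow head on the boss. A weak spring (100 N/m) pushes it out, but a tight sleeve (about 5 N friction) holds it where it is driven; it takes about 5 to 7 N.
- upright_pin_top (a point): Centre of the top of the upright pin's yellow head (30 mm diameter, 8 mm thick); z is the pin's axis, outwards. Proud: 76 mm above the bench; home: 58 mm; it stands over a round grey boss of 48 mm diameter whose flat top is 50 mm above the bench, at x -55, y -70 mm in the dock's frame.
- slant_pin (a joint): How far the slanted pin has been driven in along its own axis, m: 0 = proud, 0.018 = fully home with its orange head on the boss face. Same spring and friction as the upright pin.
- slant_pin_top (a point): Centre of the top of the slanted pin's orange head (30 mm diameter, 8 mm thick); z is the pin's axis, outwards, leaning 35 degrees from vertical towards the dock's -x (its front); it stands over a square grey boss whose face (54 x 56 mm, square to the pin) is centred at x -45, y +70, z 66 mm in the dock's frame.
- mallet: Mallet, about 0.38 kg, standing on its head on the mat. Head: dark steel block 44 x 44 mm, 76 mm tall, white nylon face at either end. Wooden handle, 22 to 24 mm wide, 24 to 26 mm high, level along the mallet's -x, axis 40 mm above the lower face, end 152 mm from the head's axis. Origin: centre of the lower face; z up through the head.
- mallet_grip (a point): Where to hold the mallet: on the handle's axis, 55 mm from the head's axis (mallet's -x) and 40 mm above the lower face; the balance point is about 10 mm from the head's axis. Axes are the mallet's; handle 22 mm wide here.
- mallet_head (a point): Point on the axis of the mallet's head, 40 mm above the lower face; axes are the mallet's.
- mat: Blue mat fixed on the bench, 200 (x) x 260 (y) x 3 mm, origin at the centre of its underside. It may be on the left or right.
- tip_box: Pipette-tip box, clear with yellow tray, 80 x 120 x 65 mm, origin under its centre; bystander, beyond the mat.
- cryo_box: White box with green lid, 58 x 58 x 46 mm, origin under its centre; bystander standing on the mat near the mallet's head.
- bottle: Amber bottle, 60 mm diameter, 130 mm tall, origin under its centre; bystander, behind the dock.
- case_a: Grey storage case with clear lid, 132 x 87 x 41 mm, origin under its centre; bystander on the left.
- case_b: White storage case with clear lid, 132 x 87 x 41 mm, origin under its centre; bystander on the right.
- tube_rack: Orange tube rack, 120 x 70 x 28 mm, origin under its centre; bystander in the middle at the back.
- tweezers: Steel tweezers lying flat, 165 x 8 x 10 mm, origin under the handle part; bystander lying on the lid of the grey case.
There are look-alikes about, which are no part of the job. What is shaped like the mallet but purple is not meant.

How it is judged:
On the way, in this order (a step that is already met when the one before it is completed fails the run):
1. the clamp lever is fully down over the cassette (value of joint clamp below 0.12 rad), for 0.1 s.
2. both pins have been knocked fully home (value of joint each of upright_pin, slant_pin above 0.0155 m), for 0.1 s.
At the end, for the whole second after the job is handed in: Clamp lever within 0.12 rad of fully down; both pins driven in by at least 15.5 of their 18 mm; the mallet standing on its head (within 0.2 rad of upright), the head's axis over the blue mat, at rest and let go (all of step 2 and value of joint clamp below 0.12 rad and angle between mallet's own z axis and vertical below 0.2 rad and height (world z) of mallet below 0.015 m and x of mallet in the frame of mat between -0.1 and 0.1 m and y of mallet in the frame of mat between -0.13 and 0.13 m and linear speed of mallet below 0.02 m/s); the robot touches nothing.
It fails at once if a pin is pushed with the gripper or arm (over 1 N) (contact force between any of the fingers, the arm and upright_pin above 1 N or contact force between any of the fingers, the arm and slant_pin above 1 N).
It fails at once if the upright pin is struck askew (mallet over 20 degrees off the pin's axis while pressing on it) (contact force between mallet and upright_pin above 3 N and angle between the z axis of mallet and the z axis of upright_pin_top, either way round above 0.35 rad).
It fails at once if the slant pin is struck askew (mallet over 20 degrees off the pin's axis while pressing on it) (contact force between mallet and slant_pin above 3 N and angle between the z axis of mallet and the z axis of slant_pin_top, either way round above 0.35 rad).
It fails at once if a bystander is shifted by more than 25 mm (distance of any of tip_box, cryo_box, bottle, case_a, case_b, tube_rack, tweezers from where it was at the start of the episode above 0.025 m).
It also fails if it takes over 72 s, if anything falls off the work surface, if the arm or the gripper's body presses on something with over 40 N, if the wrist force passes 120 N, or if a joint passes its speed limit or range.

## Working session

There is one attempt and no reset: what is moved stays moved. The work goes in short steps, Python scripts to look and compute and a tool call to move; the robot and the scene stay as the last step left them, time stands still between calls to the robot, and variables do not carry over. Pictures are saved under pics/ and viewed, at most 10 in all, crops included, and the job is handed in when it is done.

Besides the shell and the picture viewer there is one more tool, called after ">>>" as name(argument=value, ...) on one line, values as JSON. send_rows: Moves the arm, as the interface text tells. Its arguments: {"type":"object","properties":{"motion":{"type":"array","items":{"type":"number"}},"force":{"type":"number"}},"required":["motion"]}

```bash
mkdir -p pics; ls; cat > h.py <<'E'
import numpy as np, cv2
from plant import manip
from scipy.spatial.transform import Rotation as R
def grab(n):
    p=manip.camera_params(n); im=manip.read_camera(n); return im,p
def save(im,f): cv2.imwrite('pics/'+f,cv2.cvtColor(im,cv2.COLOR_RGB2BGR))
E
python3 - <<'E'
from h import *
print(manip.observe())
a,p=grab('scene');b,q=grab('top')
print(p,q)
np.savez('s0.npz',a=a,b=b)
save(a,'s0.png');save(b,'t0.png')
print(manip.camera_params('wrist'))
E
```

```text
pics
{'t': 0.0, 'qpos': array([ 1.15504005e+00,  8.74226195e-02,  1.75152438e-01,  1.65982131e+00,
       -7.88363907e-06,  1.57079770e+00]), 'qvel': array([ 0.00021422,  0.00049761,  0.00040754, -0.00035814,  0.00011296,
       -0.00013503]), 'joint_efforts': array([-2.00036018e-03, -5.20387530e+01,  4.64803183e+01,  1.61991088e-02,
        1.48387363e-05,  1.43624845e-05]), 'ee_pos': array([0.22205365, 0.50295663, 0.25261305]), 'tcp_rot': array([-3.14029749e+00,  7.88540953e-06,  2.72583502e+00]), 'contact_force': array([-0.23476563, -0.69955781, -0.43883516]), 'moment': array([ 0.01086805, -0.06628721, -0.00128978]), 'gripper_force': 0.0, 'opening': 0.9972704448319272}
{'fx': 378.76372487597627, 'fy': 378.76372487597627, 'cx': 256.2109612954608, 'cy': 185.49942513214486, 'k1': -0.07495290223631061, 'eye': array([1.10984854, 0.11170556, 1.17626896]), 'attitude': array([-2.61822052,  0.00518548,  1.72596999])} {'fx': 397.66056851327056, 'fy': 397.66056851327056, 'cx': 253.53469678578725, 'cy': 192.6569533635857, 'k1': 0.03153778224190306, 'eye': array([ 0.3607441 , -0.01124755,  1.37927776]), 'attitude': array([-3.06099154e+00,  1.36766932e-03, -1.56491089e+00])}
{'fx': 304.76970541353813, 'fy': 304.76970541353813, 'cx': 253.95793590380637, 'cy': 188.65328124092062, 'k1': 0.020540404267272376, 'eye': array([0.1534978 , 0.53384202, 0.3739428 ]), 'attitude': array([2.84200273e+00, 1.06990334e-03, 1.15537898e+00])}
```

View pics/s0.png

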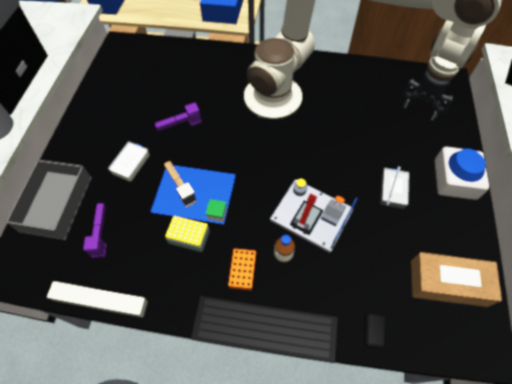

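View pics/t0.png

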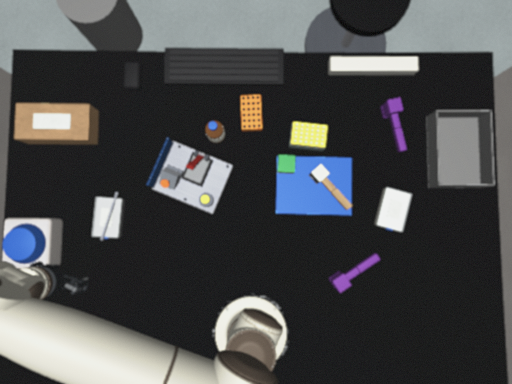

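The scene picture shows the mallet head at (187,197), handle end (168,165), yellow pin (300,186) and orange pin (340,200). In the top picture the head is at (320,172), handle end (350,207), yellow pin (206,200), orange pin (165,183), lever around (197,160) and the screen on the left.

```bash
cat >> h.py <<'E'
def ray(p,uv):
    x=np.array([(uv[0]-p['cx'])/p['fx'],(uv[1]-p['cy'])/p['fy']]); s=x.copy()
    for _ in range(8): s=x/(1+p['k1']*(s@s))
    d=R.from_euler('xyz',p['attitude']).apply([s[0],s[1],1]); return np.array(p['eye']),d
def onz(p,uv,z):
    e,d=ray(p,uv); return e+d*(z-e[2])/d[2]
def tri(p,u,q,v):
    e,d=ray(p,u);f,g=ray(q,v); k=np.linalg.lstsq(np.c_[d,-g],f-e,rcond=None)[0]
    a=e+k[0]*d;b=f+k[1]*g; return (a+b)/2,np.linalg.norm(a-b)
def blob(im,lo,hi,box):
    # box x0,y0,x1,y1 ; HSV limits ; returns contour of the largest blob
    h=cv2.cvtColor(im,cv2.COLOR_RGB2HSV); m=cv2.inRange(h,np.array(lo),np.array(hi)); z=np.zeros_like(m)
    x0,y0,x1,y1=box; z[y0:y1,x0:x1]=m[y0:y1,x0:x1]
    n,l,s,c=cv2.connectedComponentsWithStats(z)
    if n<2: return None
    i=1+np.argmax(s[1:,4]); ys,xs=np.where(l==i); pts=np.c_[xs,ys].astype(np.float32)
    return c[i],s[i,4],cv2.minAreaRect(pts),pts
E
python3 - <<'E'
from h import *
d=np.load('s0.npz');a,b=d['a'],d['b'];p=manip.camera_params('scene');q=manip.camera_params('top')
C={'yel':([22,90,120],[35,255,255],(285,175,315,200),(192,190,220,212)),
'ora':([5,140,120],[18,255,255],(328,190,350,210),(155,172,178,192)),
'white':([0,0,150],[180,60,255],(170,180,200,210),(305,160,332,184)),
'wood':([8,50,100],[20,200,255],(155,155,195,195),(318,170,358,212)),
'red':([0,150,60],[6,255,255],(285,190,330,240),(180,145,215,185)),
'mat':([105,150,80],[118,255,255],(145,160,240,226),(270,150,358,220)),
'green':([45,100,60],[80,255,255],(200,195,230,225),(272,150,300,178))}
for k,(lo,hi,A,B) in C.items():
    r=blob(a,lo,hi,A);s=blob(b,lo,hi,B)
    if r is None or s is None: print(k,r is None,s is None);continue
    print(k,r[0].round(1),r[1],s[0].round(1),s[1],*[np.round(x,4) for x in tri(p,r[0],q,s[0])])
    if k in('wood','red','mat'): 
        print(' rect',cv2.boxPoints(r[2]).round(1).tolist(),cv2.boxPoints(s[2]).round(1).tolist())
        if k=='mat': print([onz(q,c,.003)[:2].round(4) for c in cv2.boxPoints(s[2])])
x=b[140:220,140:240];y=a[165:260,260:365]
x=cv2.resize(x,None,fx=4,fy=4,interpolation=2);y=cv2.resize(y,(400,360),interpolation=2)
o=np.zeros((370,800,3),np.uint8);o[:320,:400]=x;o[:360,400:]=y;save(o,'c0.png')
E
```

```text
yel [300.8 182.5] 70 [204.8 198.9] 63 [0.4449 0.1534 0.0687] 0.003
ora [339.6 198.8] 48 [164.6 182.8] 45 [0.4959 0.2846 0.0825] 0.0038
white [184.6 189.8] 182 [320.5 173.1] 210 [ 0.5327 -0.2296  0.069 ] 0.002
wood [172.7 172.4] 175 [336.6 193.8] 229 [ 0.4658 -0.2874  0.0597] 0.0049
 rect [[162.89999389648438, 163.1999969482422], [169.60000610351562, 159.5], [182.8000030517578, 183.5], [176.10000610351562, 187.1999969482422]] [[320.5, 182.5], [325.0, 178.0], [352.0, 205.0], [347.5, 209.5]]
red [307.7 207.7] 141 [193.6 162.5] 72 [0.5592 0.1839 0.1129] 0.0006
 rect [[299.20001220703125, 221.5], [310.1000061035156, 194.1999969482422], [315.3999938964844, 196.39999389648438], [304.6000061035156, 223.60000610351562]] [[186.3000030517578, 166.39999389648438], [196.60000610351562, 153.5], [201.0, 157.0], [190.6999969482422, 169.89999389648438]]
mat [193.1 192.4] 2844 [313.8 187.2] 3441 [ 0.4939 -0.2212 -0.0161] 0.0005
 rect [[149.39999389648438, 212.60000610351562], [157.8000030517578, 160.6999969482422], [235.8000030517578, 173.3000030517578], [227.39999389648438, 225.1999969482422]] [[275.0, 156.0], [352.0, 156.0], [352.0, 215.0], [275.0, 215.0]]
[array([ 0.6009, -0.083 ]), array([ 0.6022, -0.3515]), array([ 0.3966, -0.3487]), array([ 0.3949, -0.0833])]
green [215.8 208.5] 261 [286.2 162.8] 306 [ 0.5711 -0.1177  0.039 ] 0.0034
```

View pics/c0.png

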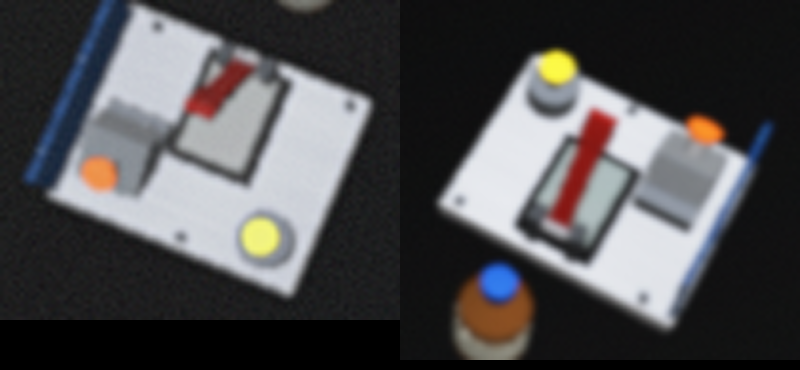

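The crop shows the dock with the lever about 1 rad open. The yellow pin is at the front right and the orange pin leans to the front left. I'll move above the dock for a close look.

```bash
cat >> h.py <<'E'
def down(yawx): # tool pointing down, tool x at world yaw (deg)
    return R.from_euler('xyz',[180,0,yawx],degrees=True)
def plan(p1,R1,n,jaw,start=None):
    o=manip.observe(); p0,R0=(o['ee_pos'],R.from_euler('xyz',o['tcp_rot'])) if start is None else start
    p1=np.array(p1); rv=(R0.inv()*R1).as_rotvec(degrees=True)
    P,Q=p0.copy(),R0; rows=[]
    for i in range(n):
        f=(i+1)/n; pt=p0+(p1-p0)*f; Rt=R0*R.from_rotvec(rv*f,degrees=True)
        t=np.round((Q.inv()*Rt).as_rotvec(degrees=True),1); s=np.round(Q.inv().apply(pt-P)*100,2)
        P=P+Q.apply(s/100); Q=Q*R.from_rotvec(t,degrees=True); rows.append([*t,*s,jaw])
    for i in range(0,n,5): print([float(v)+0. for r in rows[i:i+5] for v in r])
    return P,Q
E
python3 - <<'E'
from h import *
plan([.50,.17,.29],down(66.6),10,1.5)
q=manip.camera_params('top'); print('bottle',onz(q,(215,129),.13))
E
```

```text
[0.0, 0.0, 9.0, -3.89, -1.92, -0.37, 1.5, 0.0, 0.0, 8.9, -4.14, -1.3, -0.37, 1.5, 0.0, 0.0, 9.0, -4.29, -0.63, -0.37, 1.5, 0.0, 0.0, 8.9, -4.34, 0.04, -0.37, 1.5, 0.0, 0.0, 9.0, -4.27, 0.71, -0.38, 1.5]
[0.0, 0.0, 8.9, -4.12, 1.38, -0.37, 1.5, 0.0, 0.0, 9.0, -3.85, 1.99, -0.37, 1.5, 0.0, 0.1, 9.0, -3.49, 2.57, -0.37, 1.5, 0.0, 0.0, 8.9, -3.05, 3.09, -0.38, 1.5, 0.0, 0.0, 9.0, -2.53, 3.52, -0.37, 1.5]
bottle [0.66465535 0.11517615 0.13      ]
```

>>> send_rows(motion=[0,0,9,-3.9,-1.9,-0.4,1.5,0,0,9,-4.1,-1.3,-0.4,1.5,0,0,9,-4.3,-0.6,-0.4,1.5,0,0,9,-4.3,0,-0.4,1.5,0,0,9,-4.3,0.7,-0.4,1.5])

```text
t: 0.72
ee_pos: [0.3611, 0.3355, 0.2731]
tcp_rot: [-3.141, 0.0, 1.935]
contact_force: [0.6, 0.6, 0.2]
opening: 0.176
gripper_force: 0.0
```

>>> send_rows(motion=[0,0,9,-4.1,1.4,-0.4,0,0,0,9,-3.9,2.0,-0.4,0,0,0,9,-3.5,2.6,-0.4,0,0,0,9,-3.0,3.1,-0.4,0,0,0,9,-2.5,3.5,-0.4,0])

```text
t: 1.35
ee_pos: [0.4999, 0.1688, 0.2931]
tcp_rot: [-3.141, 0.0, 1.15]
contact_force: [0.8, 0.9, -0.1]
opening: -0.004
gripper_force: 0.0
```

>>> send_rows(motion=[0,0,0,0,0,0,0])

```text
t: 1.48
ee_pos: [0.5005, 0.1681, 0.2927]
tcp_rot: [-3.141, 0.001, 1.15]
contact_force: [-0.3, 0.3, -0.6]
opening: -0.001
gripper_force: 0.0
```

```bash
python3 - <<'E'
from h import *
w,p=grab('wrist'); o=manip.observe(); print(o['t'],o['ee_pos'],np.degrees(o['tcp_rot']),p['eye'],p['attitude'],o['qpos'])
save(w,'w1.png'); np.savez('w1.npz',w=w,**{k:p[k] for k in p})
E
```

```text
1.525 [0.49968635 0.16911549 0.29276393] [-1.79952519e+02  3.37592244e-02  6.60834392e+01] [0.5315116  0.23716282 0.41394116] [ 2.84159671e+00  1.38164843e-04 -4.20337184e-01] [3.26278916e-01 5.25072379e-02 2.16951513e-01 1.73624941e+00
 1.27408155e-04 2.31449815e+00]
```

View pics/w1.png

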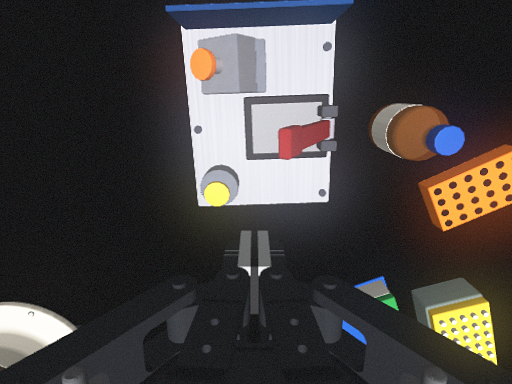

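The wrist view shows yellow at (216,194), orange at (203,64), the lever tip around (290,142), cheeks at (328,111)/(328,145), and the dock plate corners at (183,25), (338,22), (199,205) and (328,201).

```bash
python3 - <<'E'
from h import *
d=np.load('w1.npz');w=d['w'];p={k:d[k] for k in d.files if k!='w'}
d=np.load('s0.npz');a,b=d['a'],d['b'];s=manip.camera_params('scene');q=manip.camera_params('top')
C={'yel':([22,90,120],[35,255,255],(190,160,240,215),(285,175,315,200),(192,190,220,212)),
'ora':([5,140,120],[18,255,255],(180,40,225,90),(328,190,350,210),(155,172,178,192))}
Z={}
for k,(lo,hi,W,A,B) in C.items():
    u=blob(w,lo,hi,W);r=blob(a,lo,hi,A);t=blob(b,lo,hi,B)
    print(k,u[0],u[1:3],tri(p,u[0],q,t[0]),tri(p,u[0],s,r[0]))
    Z[k]=onz(p,u[0],.076 if k=='yel' else .085)
    print(' plane',Z[k])
v=Z['ora']-Z['yel']; yaw=np.arctan2(v[1],v[0])-np.arctan2(140,-4); print('yaw pins',np.degrees(yaw),np.hypot(*v[:2]))
# plate corners: white plate
c=[onz(p,x,.02)[:2] for x in[(199,206),(329,202)]]  # front right, back right
print('corners',c,np.linalg.norm(c[1]-c[0]),'yaw',np.degrees(np.arctan2(*(c[1]-c[0])[::-1])))
ch=[onz(p,x,.07)[:2] for x in[(328,111),(328,146)]]; print('cheeks',ch)
Rm=R.from_euler('z',yaw).as_matrix()[:2,:2]
O=Z['yel'][:2]-Rm@[-.055,-.070]; print('O',O)
for nm,x in zip(('fr','br'),c): print(nm,Rm.T@(x-O))
for x in ch: print('cheek',Rm.T@(x-O))
u=blob(w,[0,120,40],[5,255,255],(260,100,335,170)); print('red',u[0],u[1],cv2.boxPoints(u[2]))
# lever plane dock y=0: intersect rays
for px in [(288,128),(291,143),(279,143),(292,159)]+[u[0]]:
    e,dd=ray(p,px); n=Rm@[0,1]; k=(n@(O-e[:2]))/(n@dd[:2]); X=e+k*dd; l=np.r_[Rm.T@(X[:2]-O),X[2]]; print(px,l, 'ang',np.degrees(np.arctan2(l[2]-.058,.075-l[0])))
E
```

```text
yel [216.40163934 193.80532787] (np.int32(488), ((216.50001525878906, 193.5), (24.041629791259766, 24.041629791259766), 45.0)) (array([0.44477677, 0.15205345, 0.06931886]), np.float64(0.0005528876176849085)) (array([0.44618349, 0.15397035, 0.07280372]), np.float64(0.002171055075726458))
 plane [0.44625001 0.15387721 0.076     ]
ora [202.75238095  63.92698413] (np.int32(630), ((203.0, 64.0), (30.0, 24.0), 90.0)) (array([0.49612791, 0.28435846, 0.07863328]), np.float64(0.0017609983872184406)) (array([0.49639526, 0.28531354, 0.08410807]), np.float64(0.0018045965496516418))
 plane [0.49647102 0.28427489 0.085     ]
yaw pins -22.70013098935776 0.139734405403045
corners [array([0.40248338, 0.13398169]), array([0.56777045, 0.06652198])] 0.17852347078843744 yaw -22.202171328511824
cheeks [array([0.59812975, 0.1881128 ]), array([0.58506834, 0.15197763])]
O [0.52400313 0.19722987]
fr [-0.08769851 -0.10524426]
br [ 0.09081822 -0.10369273]
cheek [0.07190292 0.02019523]
cheek [ 0.07379813 -0.01818131]
red [326.66666667 133.        ] 15 [[325. 130.]
 [328. 130.]
 [328. 137.]
 [325. 137.]]
(288, 128) [ 3.14749379e-02 -6.65191717e-18  4.16895658e-02] ang -20.542813467364788
(291, 143) [2.15851642e-02 1.88876353e-17 1.58343913e-01] ang 61.9728392316288
(279, 143) [ 1.16574402e-02 -1.00332543e-18  1.56733002e-01] ang 57.317633355332894
(292, 159) [ 1.46545121e-02 -2.24165397e-17  2.23705939e-01] ang 69.98978512451772
[326.66666667 133.        ] [ 6.49870453e-02 -4.80791551e-20  9.83997017e-02] ang 76.07990351508113
```

>>> send_rows(motion=[0,0,-1.4,1.8,4.3,0,0,0,0,0,1.7,4.3,2,0,0,0,0,0,0,5,0,0,0,0,0,0,4.5,0,0,0,0,0,0,1.4,0])

```text
t: 2.15
ee_pos: [0.5902, 0.169, 0.1611]
tcp_rot: [-3.138, 0.003, 1.182]
contact_force: [-0.4, 0.4, 0.6]
opening: -0.003
gripper_force: 0.0
```

>>> send_rows(motion=[0,0,0,0,-2.1,0.7,0,0,0,0,0,-1.9,1.3,0,0,0,0,0,-1.5,1.6,0,0,0,0,0,-0.9,2,0,0,0,0,0,-0.5,2.2,0])

```text
t: 2.78
ee_pos: [0.5284, 0.1961, 0.0884]
tcp_rot: [3.139, -0.003, 1.181]
contact_force: [1.9, -0.6, 1.4]
opening: -0.001
gripper_force: 1.0
```

>>> send_rows(motion=[0,0,0,0,0,0.2,0,0,0,0,0,0,0,0])

```text
t: 3.02
ee_pos: [0.5286, 0.1952, 0.0857]
tcp_rot: [3.141, -0.001, 1.18]
contact_force: [-0.4, -0.4, -0.4]
opening: 0.0
gripper_force: 0.0
```

>>> send_rows(motion=[0,0,0,0,0,0.2,0,0,0,0,0,0,0.2,0])

```text
t: 3.28
ee_pos: [0.529, 0.1951, 0.0844]
tcp_rot: [3.139, -0.003, 1.18]
contact_force: [-12.1, -2.9, 34.8]
opening: 0.0
gripper_force: 17.5
```

>>> send_rows(motion=[0,0,0,0,0,-5,0,0,0,0,0,0,-6,3,0,0,0,0,0,-6,6])

```text
t: 3.65
ee_pos: [0.5281, 0.1946, 0.2529]
tcp_rot: [3.141, -0.0, 1.179]
contact_force: [1.6, 0.5, 0.3]
opening: 0.418
gripper_force: 0.0
```

```bash
python3 - <<'E'
from h import *
w,p=grab('wrist'); a,s=grab('scene'); 
o=np.zeros((390,800,3),np.uint8); o[:384,:400]=w[:,80:480]; o[:380,400:]=cv2.resize(a[165:260,260:360],(400,380)); save(o,'w2.png')
plan([.491,-.266,.25],down(40.8),10,6)
E
```

```text
[0.0, -0.1, 2.7, -4.41, 1.4, 0.06, 6.0, 0.1, 0.0, 2.7, -4.34, 1.6, 0.07, 6.0, 0.0, -0.1, 2.6, -4.27, 1.81, 0.07, 6.0, 0.0, 0.0, 2.7, -4.17, 2.0, 0.07, 6.0, 0.1, -0.1, 2.7, -4.08, 2.2, 0.08, 6.0]
[0.0, 0.0, 2.7, -3.96, 2.38, 0.08, 6.0, 0.1, -0.1, 2.6, -3.85, 2.57, 0.07, 6.0, 0.0, 0.0, 2.7, -3.74, 2.74, 0.08, 6.0, 0.0, -0.1, 2.7, -3.59, 2.91, 0.08, 6.0, 0.1, 0.0, 2.7, -3.46, 3.08, 0.09, 6.0]
```

View pics/w2.png

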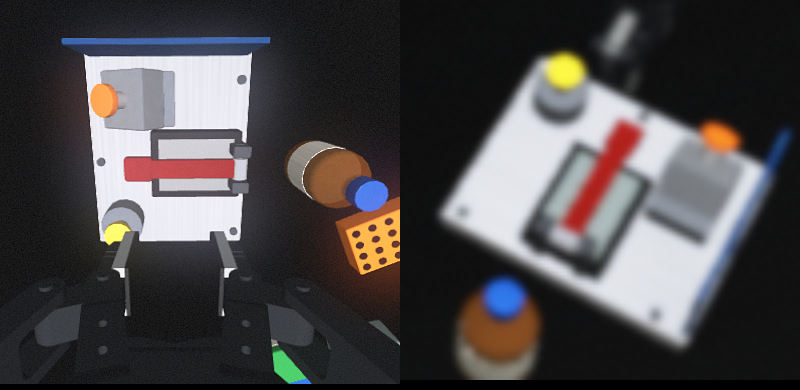

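The lever now lies level over the cassette, at (125–240,168) in the left part of the picture, and neither pin has moved. Next I go over the mallet.

>>> send_rows(motion=[0,0,2.7,-4.4,1.4,0,6,0,0,2.7,-4.3,1.6,0.1,6,0,0,2.7,-4.3,1.8,0.1,6,0,0,2.7,-4.2,2.0,0.1,6,0,0,2.7,-4.1,2.2,0,6])

```text
t: 4.38
ee_pos: [0.5081, -0.0377, 0.2477]
tcp_rot: [3.141, -0.0, 0.942]
contact_force: [0.9, -0.8, 0.6]
opening: 0.704
gripper_force: 0.0
```

>>> send_rows(motion=[0,0,2.7,-4.0,2.4,0,6,0,0,2.7,-3.9,2.6,0,6,0,0,2.7,-3.7,2.7,0,6,0,0,2.7,-3.6,2.9,0,6,0,0,2.7,-3.5,3.1,0,6])

```text
t: 5.0
ee_pos: [0.4874, -0.2692, 0.2477]
tcp_rot: [3.141, -0.0, 0.706]
contact_force: [0.1, 0.5, -0.1]
opening: 0.698
gripper_force: 0.0
```

>>> send_rows(motion=[0,0,0,0,0,0,6])

```text
t: 5.12
ee_pos: [0.4871, -0.2702, 0.247]
tcp_rot: [-3.141, 0.001, 0.704]
contact_force: [0.8, 1.2, 0.3]
opening: 0.705
gripper_force: 0.0
```

```bash
python3 - <<'E'
from h import *
w,p=grab('wrist'); o=manip.observe(); print(o['t'],o['ee_pos'],np.degrees(o['tcp_rot']),o['qpos'])
save(w,'w3.png'); np.savez('w3.npz',w=w,**{k:p[k] for k in p})
E
```

```text
5.175 [ 0.48735722 -0.26870203  0.24716753] [-1.79970394e+02  6.34598573e-03  4.04454948e+01] [-5.03912637e-01  1.00956150e-01  1.79132855e-01  1.64949557e+00
  7.88812016e-05  1.93177297e+00]
```

View pics/w3.png

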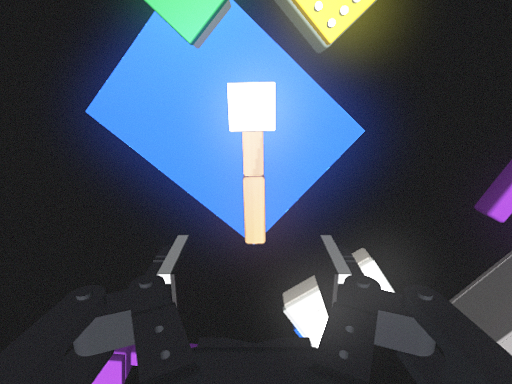

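The wrist view shows the mallet head's white face spanning (228–276, 82–131) and the handle running from (253,131) to (256,243).

```bash
python3 - <<'E'
from h import *
d=np.load('w3.npz');w=d['w'];p={k:d[k] for k in d.files if k!='w'}
b=np.load('s0.npz')['b'];q=manip.camera_params('top')
u=blob(w,[0,0,200],[180,60,255],(220,75,285,135));t=blob(b,[0,0,150],[180,60,255],(305,160,332,184))
print(u[0],u[1:3],tri(p,u[0],q,t[0]))
H=onz(p,u[0],.079);h=blob(w,[5,30,100],[22,200,255],(230,133,280,250));print('head',H,h[2])
ys=h[3]; 
far=ys[ys[:,1]>225].mean(0); near=ys[(ys[:,1]>135)&(ys[:,1]<145)].mean(0)
A=onz(p,far,.056);B=onz(p,near,.056); E=onz(p,(far[0],243),.056)
print(A,B,E,'yaw',np.degrees(np.arctan2(*(B-A)[1::-1])),'head-based',np.degrees(np.arctan2(*(H-A)[1::-1])),np.linalg.norm((E-H)[:2]))
E
```

```text
[251.44117647 106.95179739] (np.int32(2448), ((251.0, 107.5), (53.0, 48.0), 90.0)) (array([ 0.53341755, -0.2280232 ,  0.07525454]), np.float64(0.003964609179294477))
head [ 0.53487225 -0.22647918  0.079     ] ((253.61581420898438, 188.3580780029297), (111.38208770751953, 20.918603897094727), 88.02507019042969)
[ 0.43075164 -0.31904804  0.056     ] [ 0.5099266  -0.24878665  0.056     ] [ 0.42262721 -0.32596258  0.056     ] yaw 41.58646576108675 head-based 41.63882587113001 0.1499863171670445
```

>>> send_rows(motion=[0,0,-1.2,0.8,-0.1,5,6,0,0,0,0,0,5,6,0,0,0,0,0,5,6,0,0,0,0,0,3.5,6,0,0,0,0,0,1.6,6], force=110)

```text
t: 5.8
ee_pos: [0.4926, -0.2601, 0.0447]
tcp_rot: [-3.139, 0.001, 0.731]
contact_force: [1.0, -0.4, 0.8]
opening: 0.702
gripper_force: 0.0
```

>>> send_rows(motion=[0,0,0,0,0,0,4,0,0,0,0,0,0,1.5,0,0,0,0,0,0,1.5,0,0,0,0,0,0,1.5,0,0,0,0,0,0,1.5], force=110)

```text
t: 6.42
ee_pos: [0.4942, -0.262, 0.0483]
tcp_rot: [3.139, -0.002, 0.729]
contact_force: [-0.4, 1.1, 7.1]
opening: 0.238
gripper_force: 107.6
```

>>> send_rows(motion=[0,0,0,0,0,-1,1.5,0,0,0,0,0,-3,1.5,0,0,0,0,0,-5,1.5,0,0,0,0,0,-5,1.5,0,0,0,0,0,-1,1.5])

```text
t: 7.05
ee_pos: [0.4941, -0.2622, 0.2002]
tcp_rot: [3.137, -0.002, 0.729]
contact_force: [-0.2, -0.2, -5.0]
opening: 0.237
gripper_force: 108.6
```

```bash
python3 - <<'E'
from h import *
w,p=grab('wrist'); o=manip.observe(); print(o)
save(w,'w4.png'); np.savez('w4.npz',w=w,**{k:p[k] for k in p})
u=blob(w,[0,0,200],[180,60,255],(150,20,350,235));print(u[:3])
E
```

```text
{'t': 7.1, 'qpos': array([-4.87665413e-01,  9.10250353e-02,  7.54561554e-02,  1.55156722e+00,
       -2.10195280e-04,  1.92485298e+00]), 'qvel': array([-0.00077386,  0.01846713, -0.06758965, -0.04238931,  0.00125693,
       -0.00112131]), 'joint_efforts': array([ 7.29367021e-03, -5.26531434e+01,  4.72451377e+01,  8.86004395e-02,
        1.78242219e-01, -1.76318703e-03]), 'ee_pos': array([ 0.49379049, -0.26196564,  0.19908237]), 'tcp_rot': array([ 3.13808657e+00, -1.07186413e-03,  7.29075759e-01]), 'contact_force': array([ 0.26191381, -0.81807371, -3.69990986]), 'moment': array([-0.13430198,  0.15571774,  0.06118517]), 'gripper_force': 108.55044364929199, 'opening': 0.23626837032734682}
(array([254.97220632, 161.99875085]), np.int32(19213), ((255.0, 163.5), (137.0, 148.0), 90.0))
```

View pics/w4.png

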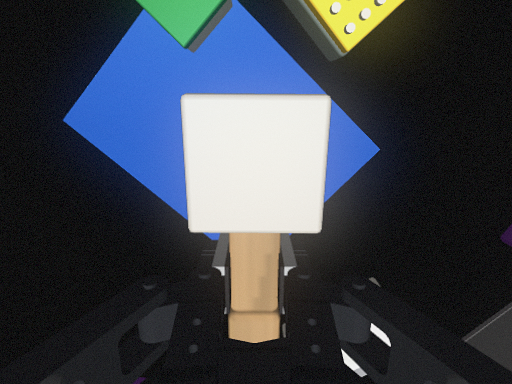

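The mallet is held square and the white face's corners are near (182,95), (329,95), (323,232) and (190,232). I'll work out the head's pose in the tool frame.

```bash
python3 - <<'E'
from h import *
d=np.load('w4.npz');w=d['w'];p={k:d[k] for k in d.files if k!='w'}
o=manip.observe();T=R.from_euler('xyz',o['tcp_rot'])
m=cv2.inRange(w,(150,150,150),(255,255,255))*0+ (w.min(2)>150).astype(np.uint8); m[:,:150]=0;m[:,350:]=0;m[:85]=0;m[236:]=0
m=cv2.morphologyEx(m,cv2.MORPH_OPEN,np.ones((9,9),np.uint8))
c=max(cv2.findContours(m,0,1)[0],key=cv2.contourArea); ap=cv2.approxPolyDP(c,12,True)[:,0,:].astype(float); print(ap)
K=np.array([[p['fx'],0,p['cx']],[0,p['fy'],p['cy']],[0,0,1]],float);D=np.array([float(p['k1']),0,0,0])
i=np.argsort(np.arctan2(*(ap-ap.mean(0)).T[::-1])); ap=ap[i] # tl,tr,br,bl
obj=np.array([[.022,-.022,0],[.022,.022,0],[-.022,.022,0],[-.022,-.022,0]])
# obj axes = tool: image up=tool x, right=tool y
Rc=R.from_euler('xyz',p['attitude'])
for f in range(2):
    n,rv,tv,er=cv2.solvePnPGeneric(obj,ap,K,D,flags=cv2.SOLVEPNP_IPPE)
    X=p['eye']+Rc.apply(tv[f][:,0]); Rt=T.inv()*Rc*R.from_rotvec(rv[f][:,0])
    print('face in tool',T.inv().apply(X-o['ee_pos']),'rotvec deg',Rt.as_rotvec(degrees=True),er[f])
e,dd=ray(p,ap.mean(0)); e=T.inv().apply(e-o['ee_pos']);dd=T.inv().apply(dd);print('ray at -33',e+dd*(-.033-e[2])/dd[2])
E
```

```text
[[181.  96.]
 [191. 231.]
 [320. 230.]
 [329.  96.]]
face in tool [ 0.05325744  0.00058032 -0.02725849] rotvec deg [-0.2009038   1.17992613 -0.28921424] [0.27560688]
face in tool [ 0.05579229  0.00054243 -0.02764671] rotvec deg [ -0.53292172 -27.60058838  -0.22972884] [5.40372796]
ray at -33 [ 0.05609975  0.00055456 -0.033     ]
```

```bash
python3 - <<'E'
from h import *
plan([.4248,.1022,.19],down(67.5),10,1.5)
E
```

```text
[0.0, 0.0, -2.6, 1.91, -3.18, 0.08, 1.5, 0.0, 0.0, -2.5, 2.05, -3.08, 0.08, 1.5, 0.1, 0.0, -2.6, 2.19, -2.99, 0.09, 1.5, 0.0, 0.0, -2.6, 2.32, -2.9, 0.08, 1.5, 0.0, 0.0, -2.6, 2.45, -2.78, 0.09, 1.5]
[0.0, 0.0, -2.5, 2.57, -2.67, 0.09, 1.5, 0.0, 0.0, -2.6, 2.69, -2.55, 0.08, 1.5, 0.1, 0.0, -2.6, 2.8, -2.43, 0.09, 1.5, 0.0, 0.0, -2.6, 2.9, -2.3, 0.09, 1.5, 0.0, 0.0, -2.5, 3.01, -2.17, 0.09, 1.5]
```

>>> send_rows(motion=[0,0,-2.6,1.9,-3.2,0.1,1.5,0,0,-2.5,2.0,-3.1,0.1,1.5,0,0,-2.6,2.2,-3.0,0.1,1.5,0,0,-2.6,2.3,-2.9,0.1,1.5,0,0,-2.6,2.5,-2.8,0.1,1.5])

```text
t: 7.72
ee_pos: [0.4568, -0.0779, 0.189]
tcp_rot: [-3.139, 0.001, 0.956]
contact_force: [-0.0, -0.2, -4.3]
opening: 0.239
gripper_force: 109.0
```

>>> send_rows(motion=[0,0,-2.5,2.6,-2.7,0.1,1.5,0,0,-2.6,2.7,-2.5,0.1,1.5,0,0,-2.6,2.8,-2.4,0.1,1.5,0,0,-2.6,2.9,-2.3,0.1,1.5,0,0,-2.5,3.0,-2.2,0.1,1.5])

```text
t: 8.35
ee_pos: [0.4226, 0.104, 0.1841]
tcp_rot: [-3.139, 0.002, 1.179]
contact_force: [-0.2, -0.7, -4.4]
opening: 0.236
gripper_force: 109.0
```

>>> send_rows(motion=[0,0,0,0,0,1,1.5,0,0,0,0,0,1,1.5,0,0,0,0,0,0,1.5])

```text
t: 8.72
ee_pos: [0.4231, 0.1022, 0.1645]
tcp_rot: [-3.139, 0.002, 1.176]
contact_force: [0.8, -0.2, -4.7]
opening: 0.238
gripper_force: 108.7
```

```bash
python3 - <<'E'
from h import *
a,s=grab('scene');b,q=grab('top');o=manip.observe();print(o['t'],o['ee_pos'],np.degrees(o['tcp_rot']),o['qpos'])
im=np.zeros((400,800,3),np.uint8);im[:,:400]=cv2.resize(b[140:220,150:230],(400,400),interpolation=2);im[:,400:]=cv2.resize(a[150:230,265:345],(400,400),interpolation=2);save(im,'c5.png')
E
```

```text
8.825 [0.42373926 0.10240443 0.16597689] [-1.79974231e+02  2.65347675e-02  6.73913273e+01] [ 2.37187236e-01 -2.00957168e-01 -2.67292796e-01  1.50509715e+00
 -1.08109425e-04  2.20257948e+00]
```

View pics/c5.png

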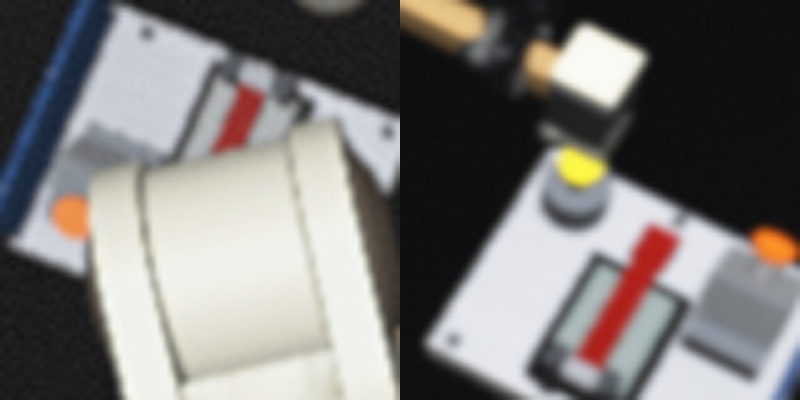

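The scene view on the right shows the mallet head straight above the yellow pin, at (578,165). I'll drive it down.

>>> send_rows(motion=[0,0,0,0.05,0.1,3,1.5,0,0,0,0,0,1.2,1.5,0,0,0,0,0,0.8,1.5,0,0,0,0,0,0.6,1.5,0,0,0,0,0,0.4,1.5], force=120)

```text
t: 9.45
ee_pos: [0.4251, 0.1031, 0.1068]
tcp_rot: [3.141, -0.0, 1.178]
contact_force: [-1.7, -3.2, 2.1]
opening: 0.237
gripper_force: 118.7
```

>>> send_rows(motion=[0,0,0,0,0,0.2,1.5])

```text
t: 9.57
ee_pos: [0.4251, 0.1032, 0.1046]
tcp_rot: [3.141, -0.0, 1.178]
contact_force: [-1.4, -2.5, 2.6]
opening: 0.238
gripper_force: 118.8
```

>>> send_rows(motion=[0,0,0,0,0,0.1,1.5,0,0,0,0,0,0.1,1.5])

```text
t: 9.82
ee_pos: [0.4251, 0.103, 0.1033]
tcp_rot: [3.14, -0.0, 1.178]
contact_force: [-4.6, -7.7, 13.8]
opening: 0.239
gripper_force: 120.6
```

>>> send_rows(motion=[0,0,0,0,0,0.1,1.5,0,0,0,0,0,0.05,1.5])

```text
t: 10.07
ee_pos: [0.4252, 0.1029, 0.103]
tcp_rot: [3.14, -0.0, 1.178]
contact_force: [-8.5, -9.3, 21.1]
opening: 0.233
gripper_force: 121.8
```

>>> send_rows(motion=[0,0,0,0,0,-1.5,1.5,0,0,0,0,0,-3,1.5,0,0,0,0,0,-4,1.5,0,0,0,0,0,0,1.5])

```text
t: 10.58
ee_pos: [0.4262, 0.1038, 0.1885]
tcp_rot: [3.138, -0.003, 1.178]
contact_force: [0.1, 0.2, -4.6]
opening: 0.234
gripper_force: 118.3
```

```bash
cat >> h.py <<'E'
def inhand():
    w,p=grab('wrist'); o=manip.observe();T=R.from_euler('xyz',o['tcp_rot'])
    m=(w.min(2)>150).astype(np.uint8); m[:,:150]=0;m[:,350:]=0;m[:85]=0;m[236:]=0
    m=cv2.morphologyEx(m,cv2.MORPH_OPEN,np.ones((9,9),np.uint8))
    c=max(cv2.findContours(m,0,1)[0],key=cv2.contourArea); ap=cv2.approxPolyDP(c,12,True)[:,0,:].astype(float); print(ap.tolist())
    K=np.array([[p['fx'],0,p['cx']],[0,p['fy'],p['cy']],[0,0,1]],float);D=np.array([float(p['k1']),0,0,0])
    ap=ap[np.argsort(np.arctan2(*(ap-ap.mean(0)).T[::-1]))]
    obj=np.array([[.022,-.022,0],[.022,.022,0],[-.022,.022,0],[-.022,-.022,0]]);Rc=R.from_euler('xyz',p['attitude'])
    n,rv,tv,er=cv2.solvePnPGeneric(obj,ap,K,D,flags=cv2.SOLVEPNP_IPPE)
    X=p['eye']+Rc.apply(tv[0][:,0]); Rt=T.inv()*Rc*R.from_rotvec(rv[0][:,0])
    print('face in tool',T.inv().apply(X-o['ee_pos']),Rt.as_rotvec(degrees=True),er[0]); return w
O=np.array([.524,.197,0]); RD=R.from_euler('z',-22.5,degrees=True)
E
python3 - <<'E'
from h import *
w=inhand()
a,s=grab('scene'); r=blob(a,[22,90,120],[35,255,255],(285,175,315,205)); print(r[:2], onz(s,r[0],.054))
Rt=down(67.5)*R.from_rotvec([-35,0,0],degrees=True)
P=O+RD.apply([-.1101,.0145,.1591]); print(P,manip.observe()['ee_pos'])
plan(P,Rt,10,1.5)
E
```

```text
[[182.0, 95.0], [191.0, 231.0], [320.0, 230.0], [326.0, 156.0], [349.0, 155.0], [349.0, 85.0]]Traceback (most recent call last):
  File "<stdin>", line 2, in <module>
  File "h.py", line 44, in inhand
    n,rv,tv,er=cv2.solvePnPGeneric(obj,ap,K,D,flags=cv2.SOLVEPNP_IPPE)
               ~~~~~~~~~~~~~~~~~~~^^^^^^^^^^^^^^^^^^^^^^^^^^^^^^^^^^^^
cv2.error: OpenCV(4.12.0) /io/opencv/modules/calib3d/src/solvepnp.cpp:835: error: (-215:Assertion failed) ( (npoints >= 4) || (npoints == 3 && flags == SOLVEPNP_ITERATIVE && useExtrinsicGuess) || (npoints >= 3 && flags == SOLVEPNP_SQPNP) ) && npoints == std::max(ipoints.checkVector(2, CV_32F), ipoints.checkVector(2, CV_64F)) in function 'solvePnPGeneric'
```

Three of the face's corners, (182,95), (191,231) and (320,230), are where they were before, so the grip has not slipped. The extra points come from the background.

```bash
python3 - <<'E'
from h import *
a,s=grab('scene'); r=blob(a,[22,90,120],[35,255,255],(285,172,315,205)); print(r[:2], onz(s,r[0],.056),onz(s,r[0],.074))
Rt=down(67.5)*R.from_rotvec([-35,0,0],degrees=True)
P=O+RD.apply([-.1101,.0145,.1591]); print(P,manip.observe()['ee_pos'])
plan(P,Rt,10,1.5)
E
```

```text
(array([300.234375, 185.046875]), np.int32(64)) [0.4474782 0.1545278 0.056    ] [0.45812088 0.15383975 0.074     ]
[0.42782977 0.2525297  0.1591    ] [0.42492112 0.10339542 0.18515025]
[-3.5, 0.0, 0.0, 1.39, -0.54, 0.26, 1.5, -3.5, 0.0, 0.0, 1.39, -0.56, 0.23, 1.5, -3.5, 0.0, 0.0, 1.39, -0.57, 0.19, 1.5, -3.5, 0.0, 0.0, 1.39, -0.59, 0.16, 1.5, -3.5, 0.0, 0.0, 1.38, -0.59, 0.12, 1.5]
[-3.5, 0.0, 0.0, 1.39, -0.6, 0.08, 1.5, -3.5, 0.0, 0.0, 1.39, -0.6, 0.05, 1.5, -3.5, 0.0, 0.0, 1.39, -0.6, 0.01, 1.5, -3.5, 0.0, 0.0, 1.39, -0.6, -0.02, 1.5, -3.5, 0.0, 0.0, 1.39, -0.6, -0.06, 1.5]
```

>>> send_rows(motion=[-3.5,0,0,1.4,-0.6,0.2,1.5,-3.5,0,0,1.4,-0.6,0.2,1.5,-3.5,0,0,1.4,-0.6,0.2,1.5,-3.5,0,0,1.4,-0.6,0.2,1.5,-3.5,0,0,1.4,-0.6,0.1,1.5])

```text
t: 11.3
ee_pos: [0.4243, 0.1791, 0.171]
tcp_rot: [2.836, 0.002, 1.178]
contact_force: [0.5, -0.5, -3.8]
opening: 0.236
gripper_force: 118.3
```

>>> send_rows(motion=[-3.5,0,0,1.4,-0.6,0.1,1.5,-3.5,0,0,1.4,-0.6,0,1.5,-3.5,0,0,1.4,-0.6,0,1.5,-3.5,0,0,1.4,-0.6,0,1.5,-3.5,0,0,1.4,-0.6,0,1.5])

```text
t: 11.92
ee_pos: [0.4262, 0.2539, 0.1575]
tcp_rot: [2.531, 0.002, 1.178]
contact_force: [-0.2, -0.5, -4.7]
opening: 0.235
gripper_force: 118.4
```

>>> send_rows(motion=[0,0,0,0,0,0,1.5])

```text
t: 12.05
ee_pos: [0.4256, 0.2541, 0.1568]
tcp_rot: [2.533, 0.004, 1.18]
contact_force: [-0.6, 0.3, -4.3]
opening: 0.237
gripper_force: 118.3
```

```bash
python3 - <<'E'
from h import *
a,s=grab('scene');o=manip.observe();print(o['t'],o['qpos'])
T=R.from_euler('xyz',o['tcp_rot']); F=o['ee_pos']+T.apply([.0555,0,.0455]); print('face dock',RD.inv().apply(F-O),'tz',RD.inv().apply(T.apply([0,0,1])),'tx',RD.inv().apply(T.apply([1,0,0])))
print('in tool to proud/home',[T.inv().apply(O+RD.apply(np.array(v))-F)*100 for v in([-.0599,.07,.0873],[-.0496,.07,.0726])])
save(cv2.resize(a[140:240,265:385],(600,500),interpolation=2),'c6.png')
E
```

```text
12.1 [ 0.82586144 -0.30813131 -0.46701883  1.17834417 -0.56674105  2.7186439 ]
face dock [-0.08629049  0.07030472  0.12010755] tz [ 0.57128731 -0.00195099 -0.82074783] tx [-0.00136826  0.99999352 -0.00332947]
in tool to proud/home [array([-0.02315947,  0.29167173,  4.20038712]), array([-0.01967447,  0.29726024,  5.99531236])]
```

View pics/c6.png

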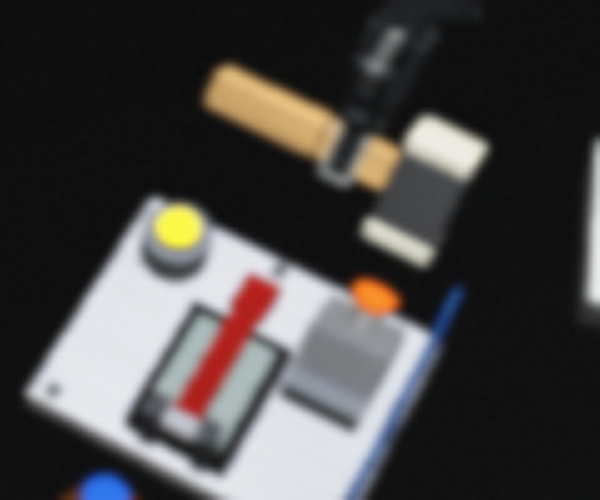

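The mallet head's lower face, at (398,242), lines up along the orange pin's axis (375,296). The yellow pin is down on its boss.

>>> send_rows(motion=[0,0,0,0,0.3,3,1.5,0,0,0,0,0,1.2,1.5,0,0,0,0,0,0.8,1.5,0,0,0,0,0,0.6,1.5,0,0,0,0,0,0.4,1.5])

```text
t: 12.72
ee_pos: [0.4612, 0.2395, 0.1127]
tcp_rot: [2.531, -0.0, 1.178]
contact_force: [-4.7, -1.4, 0.4]
opening: 0.239
gripper_force: 119.2
```

>>> send_rows(motion=[0,0,0,0,0,0.1,1.5,0,0,0,0,0,0.1,1.5])

```text
t: 12.98
ee_pos: [0.4618, 0.2391, 0.112]
tcp_rot: [2.531, 0.0, 1.178]
contact_force: [-21.2, -4.4, 14.1]
opening: 0.237
gripper_force: 122.1
```

```bash
cat > f.py <<'E'
from h import *
o=manip.observe();T=R.from_euler('xyz',o['tcp_rot']);print(o['t'],'force along tool',T.inv().apply(o['contact_force']),'to home',T.inv().apply(O+RD.apply([-.0496,.07,.0726])-o['ee_pos']-T.apply([.0555,0,.0455]))*100)
E
python3 f.py
```

```text
12.975 force along tool [-12.19738934  -6.57704408 -21.78552483] to home [-0.06234712 -0.29420702  0.04818348]
```

>>> send_rows(motion=[0,0,0,0,0,0.1,1.5,0,0,0,0,0,0,1.5])

```text
t: 13.22
ee_pos: [0.462, 0.239, 0.1119]
tcp_rot: [2.531, 0.0, 1.179]
contact_force: [-26.0, -6.4, 16.3]
opening: 0.236
gripper_force: 123.0
```

>>> send_rows(motion=[0,0,0,0,0,-1.5,1.5,0,0,0,0,0,-3,1.5,0,0,0,0,0,-4,1.5,0,0,0,0,0,-2,1.5,0,0,0,0,0,0,1.5])

```text
t: 13.85
ee_pos: [0.4073, 0.2631, 0.1976]
tcp_rot: [2.53, -0.003, 1.179]
contact_force: [0.1, 0.5, -4.0]
opening: 0.236
gripper_force: 118.7
```

```bash
python3 - <<'E'
from h import *
a,s=grab('scene');w,p=grab('wrist')
im=np.zeros((500,800,3),np.uint8);im[:400,:400]=cv2.resize(a[165:245,275:355],(400,400),interpolation=2);im[:384,400:]=w[:,60:460];save(im,'c7.png')
u=blob(a,[5,140,120],[18,255,255],(328,185,355,215));print(u[:2],[RD.inv().apply(onz(s,u[0],z)-O) for z in(.07,.085)])
plan([.494,-.262,.20],down(41.8),16,1.5); print(manip.observe()['ee_pos'])
E
```

```text
(array([337.23529412, 203.76470588]), np.int32(34)) [array([-0.0469664 ,  0.07196339,  0.07      ]), array([-0.0385481 ,  0.07295902,  0.085     ])]
[2.1, -0.5, 1.6, -2.82, 1.45, 0.98, 1.5, 2.2, -0.5, 1.5, -2.77, 1.57, 0.96, 1.5, 2.1, -0.5, 1.6, -2.71, 1.68, 0.91, 1.5, 2.2, -0.5, 1.5, -2.67, 1.78, 0.87, 1.5, 2.2, -0.5, 1.6, -2.6, 1.88, 0.83, 1.5]
[2.1, -0.4, 1.5, -2.55, 1.99, 0.77, 1.5, 2.1, -0.5, 1.6, -2.48, 2.08, 0.72, 1.5, 2.2, -0.5, 1.5, -2.42, 2.17, 0.66, 1.5, 2.1, -0.5, 1.6, -2.36, 2.27, 0.6, 1.5, 2.2, -0.5, 1.5, -2.29, 2.34, 0.53, 1.5]
[2.1, -0.5, 1.6, -2.22, 2.43, 0.46, 1.5, 2.2, -0.5, 1.6, -2.15, 2.5, 0.39, 1.5, 2.1, -0.5, 1.5, -2.07, 2.57, 0.31, 1.5, 2.2, -0.5, 1.6, -2.01, 2.64, 0.23, 1.5, 2.1, -0.5, 1.5, -1.93, 2.7, 0.15, 1.5]
[2.2, -0.4, 1.6, -1.85, 2.75, 0.07, 1.5]
[0.4073041  0.26210199 0.1954271 ]
```

View pics/c7.png

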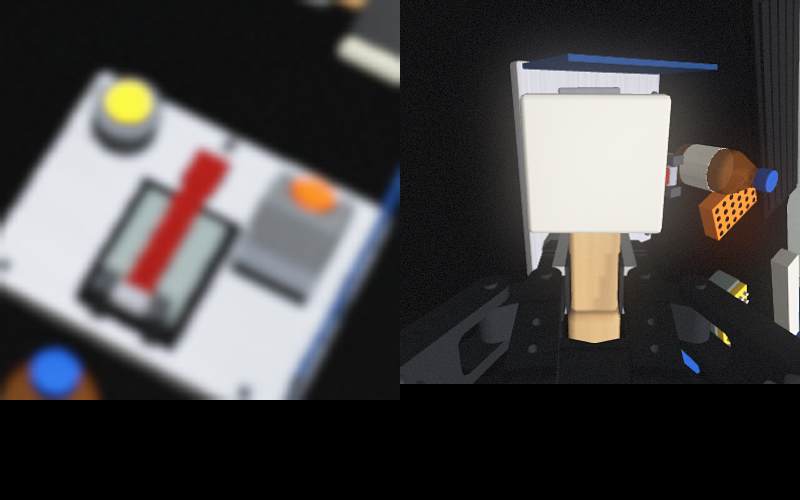

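Orange sits on its boss face, yellow is home and the lever is down. The mallet is still square in the hand, so I'll carry it back to the mat.

>>> send_rows(motion=[2.1,-0.5,1.6,-2.8,1.5,1,1.5,2.2,-0.5,1.5,-2.8,1.6,0.9,1.5,2.1,-0.5,1.6,-2.7,1.7,0.9,1.5,2.2,-0.5,1.5,-2.7,1.8,0.9,1.5,2.2,-0.5,1.6,-2.6,1.9,0.8,1.5])

```text
t: 14.58
ee_pos: [0.4349, 0.096, 0.1973]
tcp_rot: [2.723, -0.028, 1.036]
contact_force: [-0.3, 0.8, -4.2]
opening: 0.231
gripper_force: 118.4
```

>>> send_rows(motion=[2.1,-0.4,1.5,-2.5,2,0.8,1.5,2.1,-0.5,1.6,-2.5,2.1,0.7,1.5,2.2,-0.5,1.5,-2.4,2.2,0.7,1.5,2.1,-0.5,1.6,-2.4,2.3,0.6,1.5,2.2,-0.5,1.5,-2.3,2.3,0.5,1.5])

```text
t: 15.2
ee_pos: [0.4622, -0.0684, 0.1988]
tcp_rot: [2.915, -0.031, 0.895]
contact_force: [-0.3, 0.4, -4.4]
opening: 0.235
gripper_force: 118.3
```

>>> send_rows(motion=[2.1,-0.5,1.6,-2.2,2.4,0.5,1.5,2.2,-0.5,1.6,-2.1,2.5,0.4,1.5,2.1,-0.5,1.5,-2.1,2.6,0.3,1.5,2.2,-0.5,1.6,-2,2.6,0.2,1.5,2.1,-0.5,1.5,-1.9,2.7,0.1,1.5])

```text
t: 15.82
ee_pos: [0.4894, -0.2315, 0.2005]
tcp_rot: [3.105, -0.006, 0.755]
contact_force: [0.6, 0.9, -4.1]
opening: 0.235
gripper_force: 118.3
```

>>> send_rows(motion=[2.2,-0.4,1.6,-1.9,2.8,0.1,1.5,0,0,0,0,0,0,1.5])

```text
t: 16.08
ee_pos: [0.4949, -0.2657, 0.1991]
tcp_rot: [-3.139, 0.001, 0.725]
contact_force: [-0.3, 0.3, -3.6]
opening: 0.239
gripper_force: 119.0
```

```bash
python3 - <<'E'
from h import *
o=manip.observe();print(o['t'],o['ee_pos'],np.degrees(o['tcp_rot']))
plan([.494,-.262,.055],down(41.8),4,1.5)
b,q=grab('top');u=blob(b,[0,0,150],[180,60,255],(300,150,340,195));print(u[:2],onz(q,u[0],o['ee_pos'][2]+.031))
try: inhand()
except Exception as e: print('pnp',type(e))
E
```

```text
16.075 [ 0.49494991 -0.26570774  0.19914766] [-1.79858682e+02  6.53142578e-02  4.15520010e+01]
[0.0, 0.0, -0.1, 0.05, -0.08, 3.6, 1.5, -0.1, 0.0, 0.0, 0.05, -0.07, 3.61, 1.5, 0.0, 0.0, -0.1, 0.04, -0.08, 3.6, 1.5, 0.0, 0.1, 0.0, 0.05, -0.09, 3.61, 1.5]
(array([329.83196721, 165.58606557]), np.int32(244)) [ 0.53388541 -0.23073061  0.23014766]
[[181.0, 96.0], [191.0, 231.0], [319.0, 231.0], [329.0, 96.0]]
face in tool [ 0.05263778  0.00102031 -0.02523529] [-0.23087451 -0.75245266 -0.01704144] [0.39685929]
```

>>> send_rows(motion=[0,0,0,0,-0.1,4,1.5,0,0,0,0,-0.2,4,1.5,0,0,0,0,0,4,1.5,0,0,0,0,0,2.2,1.5,0,0,0,0,0,0.5,1.5])

```text
t: 16.8
ee_pos: [0.4922, -0.2594, 0.0533]
tcp_rot: [-3.14, 0.0, 0.73]
contact_force: [0.1, 0.2, -4.2]
opening: 0.235
gripper_force: 118.7
```

>>> send_rows(motion=[0,0,0,0,0,0.2,1.5,0,0,0,0,0,0,1.5])

```text
t: 17.05
ee_pos: [0.4938, -0.2606, 0.054]
tcp_rot: [3.14, -0.002, 0.729]
contact_force: [-0.1, -0.3, -3.2]
opening: 0.236
gripper_force: 118.7
```

>>> send_rows(motion=[0,0,0,0,0,0.3,1.5,0,0,0,0,0,0,1.5])

```text
t: 17.3
ee_pos: [0.4933, -0.2605, 0.0499]
tcp_rot: [3.141, -0.001, 0.729]
contact_force: [-0.3, 0.4, -5.7]
opening: 0.236
gripper_force: 118.7
```

>>> send_rows(motion=[0,0,0,0,0,0.2,1.5,0,0,0,0,0,0,1.5])

```text
t: 17.55
ee_pos: [0.4934, -0.2607, 0.0485]
tcp_rot: [3.141, -0.001, 0.729]
contact_force: [-2.8, -0.1, 2.7]
opening: 0.236
gripper_force: 120.0
```

Contact: 7 N above the carried weight. I'll open and go straight up.

>>> send_rows(motion=[0,0,0,0,0,-0.1,1.5,0,0,0,0,0,0,3,0,0,0,0,0,0,5,0,0,0,0,0,0,6,0,0,0,0,0,0,6], force=20)

```text
t: 18.18
ee_pos: [0.4934, -0.2605, 0.0489]
tcp_rot: [3.141, -0.001, 0.729]
contact_force: [-0.7, -0.0, -0.6]
opening: 0.704
gripper_force: 0.0
```

>>> send_rows(motion=[0,0,0,0,0,-1,6,0,0,0,0,0,-3,6,0,0,0,0,0,-5,6,0,0,0,0,0,-6,6,0,0,0,0,0,-5,6])

```text
t: 18.8
ee_pos: [0.493, -0.2605, 0.2521]
tcp_rot: [3.139, -0.002, 0.729]
contact_force: [1.4, -0.6, 0.7]
opening: 0.7
gripper_force: 0.0
```

>>> send_rows(motion=[0,0,0,0,0,0,6,0,0,0,0,0,0,6])

```text
t: 19.05
ee_pos: [0.4931, -0.2606, 0.2488]
tcp_rot: [3.141, -0.001, 0.729]
contact_force: [-0.9, 0.1, -0.4]
opening: 0.701
gripper_force: 0.0
```

```bash
python3 - <<'E'
from h import *
w,p=grab('wrist');q=manip.camera_params('top');b,_=grab('top');a,s=grab('scene')
u=blob(w,[0,0,200],[180,60,255],(220,75,285,135));t=blob(b,[0,0,150],[180,60,255],(305,155,335,184))
print(u[0],u[1:3],tri(p,u[0],q,t[0]),onz(p,u[0],.079))
h=blob(w,[5,30,100],[22,200,255],(230,133,280,260));print(h[0],h[2])
for k,lo,hi,B in(('yel',[22,90,120],[35,255,255],(285,172,315,205)),('ora',[5,140,120],[18,255,255],(328,185,355,215)),('red',[0,150,60],[6,255,255],(285,180,330,240))):
    r=blob(a,lo,hi,B);print(k,r[:3])
print(manip.observe()['ee_pos'],manip.observe()['contact_force'])
E
```

```text
[254.43799472 114.35092348] (np.int32(1895), ((254.5, 114.5), (39.0, 47.0), 90.0)) (array([ 0.53411977, -0.22572373,  0.07022404]), np.float64(0.00806636710471007)) [ 0.5368644  -0.22209147  0.079     ]
[253.84027778 197.90092593] ((253.5, 197.5), (109.0, 21.0), 90.0)
yel (array([300.234375, 185.046875]), np.int32(64), ((300.0, 185.0), (8.0, 8.0), 90.0))
ora (array([337.23529412, 203.76470588]), np.int32(34), ((337.25, 203.75), (7.071067810058594, 4.949747085571289), 45.0))
red (array([310.12408759, 208.38686131]), np.int32(137), ((309.6404724121094, 208.7752685546875), (5.299989223480225, 28.83194351196289), 32.00538635253906))
[ 0.49273824 -0.26036419  0.24749687] [ 0.76547973  0.15482978 -0.176727  ]
```

```bash
python3 -c "
from plant import manip
print(manip.hand_in())"
```

```text
the job is handed in; nothing more can be done
None
```

I handed the job in at about 19 s of the 72 s allowed; the hand-in gave no verdict, but in the last images the lever is down, both pins look fully home and the mallet stands free on its head on the mat.

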